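Clamp a circuit board with the holder's fold-out crank

ROBOT

A 6-joint arm with a two-finger parallel gripper is mounted at the origin on the work surface. World frame = base frame: x ahead of the robot, y to its left, z up, the work surface at z = 0. Lengths are in m, angles in rad, forces in N, time in s.
With the tool pointing down it reaches from about 0.3 to 0.75 m from the base axis. Payload 8.5 kg.
Tool frame: the origin (TCP) lies on the centre line of the jaws, within the pads' length; the fingertips stand 19 mm ahead of it and the grasp point (between the pads) is the TCP; z points along the fingers, y is the direction in which the jaws open and shut (so a half turn about z gives the same grasp; the last joint's range is limited). The gripper opens to 88 mm and grips with 3 to 60 N. Pads are 18 mm wide; open, the fingers measure 123 mm over their backs; the gripper's body (75 mm by 187 mm) begins 45 mm behind the grasp point.
Start: joints at [-1.559, 0.381, 1.297, -0, 1.464, -0.215], TCP at [0.124, -0.536, 0.258] pointing down, gripper open.
Joint ranges: [-3.11, 3.11], [-0.89, 2.33], [0.22, 2.48], [-1.42, 4.56], [0.17, 2.85], [-2.88, 2.88]. Speed limits (rad/s): [2.39, 2.39, 3.14, 3.14, 3.14, 3.14].

INTERFACE

Orientations are given as a rotation vector (axis times angle).
In Python, from station import env, imaging, spotter gives the robot as it stands.
- The arm moves only by the shell command python3 -m jog 'ROWS' [FORCE]. ROWS is JSON, a list of rows, each a list of 7 numbers: the shift along the tool's x, y, z each as a share of 200 mm, from -1 to 1, then the turn, a rotation vector about the tool's x, y, z each as a share of 120 degrees, from -1 to 1, then the closure, from 0 (fully open) to 1 (shut). In form: [[x, y, z, wx, wy, wz, fingers], ...]. A call has 1 to 12 rows; each row shifts and turns the commanded pose from where the row before left it, along the tool's axes as they then stand; what a row does not reach is not made up. A row lasts 1/8 s, in which the tool goes at most 62.5 mm and 10.7 degrees, less where a joint would pass 70% of its speed; a pose out of reach is approached as far as the arm can. A call with a number of a shift or a turn outside -1 to 1 is refused whole. A call with a gripper value outside its range is refused whole. The fingers move at their own pace and stop on an object; FORCE is the grip in N (left out, the last holds). Time passes only in rows, so rows that do not move let the fingers close. It gives the time, the measured TCP pose, the force and the opening at its end, in the units of the state.
- env.get_state(): the state, without advancing time (a new reading comes with each control period).
- imaging.get_image(name): name is "scene" or "side" or "wrist"; returns a dict with "color" (400x640x3 uint8, blue, green, red), "K" (3x3 intrinsics, pixels), "rvec" (rotation vector, rad) and "tvec" (3), from world to camera coordinates, as OpenCV has them. Camera axes: x right, y down, z forward; pixel columns grow to the right and rows downward; lengths in m; the calibration is good to about 2 mm. The wrist camera is an equidistant fisheye: a pixel r from the principal point sees the ray r / f radians off the axis. A picture is of the moment at which its call begins. There is no depth.
- env.job_done(): hands the job in, once; it reports no verdict.
Trained networks look in the newest picture that a camera, given by its name, has taken for a name from the list of things; names that differ only in an ending like _2 or _b are one class to them, and where a whole thing is asked for, a point or a joint stands for the part that bears it (a point fixed in the world has none). Each returns a list of dicts, best first, with "p" (0 to 1); they miss things now and then, are a little off and sometimes report something else, mostly with a low value. They report only what shows in the picture. A call takes as long as a camera call.
- spotter.boxes_of(camera, target): "bbox" ([centre column, centre row, width, height] in pixels, round what is visible of it).
- spotter.cut_out(camera, target): "region" (400x640 bool, what is visible of it) and "bbox" ([centre column, centre row, width, height] in pixels, round what is visible of it).
- spotter.spot_point(camera, target): "uv" ([column, row] in pixels: a listed point, or the origin of a listed thing).
The state is a dict: "t": time; "qpos": joint angles; "joint_velocities": joint speeds; "tau": joint torques, N m; "tcp_pos": TCP position; "eef_rot": TCP orientation; "ft_force": force on the tool from outside, world axes, zero at the start; "ft_torque": the same for the moment, N m; "grip_width": opening from 0.0 (shut) to 1.0 (fully open).
Only numpy, scipy, OpenCV 4.12 (cv2) and the standard library are available. Lean on these libraries where they do the work, as an engineer would, in place of code of your own. Each camera call takes 0.05 s, during which the arm holds its last target. There are 200 camera calls.

TASK

Clamp the circuit board in its holder: swing the orange folding crank handle up until it stands upright, crank the arm clockwise (seen from above) with it until the yellow jaw has closed on the board's edge, then fold the handle back down flat on the arm and let go.

Things in the scene. Friction and masses are not known exactly. Their poses are not given: they have to be found in the camera images.
- crank (a joint): turn of the steel crank arm about its vertical axis, rad; grows clockwise seen from above. Starts 0.2 to 0.7; hard stop at 1.65, where the yellow jaw meets the board's edge. Drives the jaw 20 mm per rad: gap = 20 mm x (1.65 - value). Needs about 2 N at the handle; stays where left. Arm: bar 13 mm wide, 8 thick, top 88 mm above the table, 38 above the grey gearbox (120 x 120 x 50 mm) below it.
- fold (a joint): swing of the orange handle about the level pin at the arm's outer end, square to the arm, rad: 0 = flat on the arm, pointing at the crank's axis; 1.571 = upright, the stop. Starts 0 to 0.12; stays at any angle, 1 to 3 N moves it. Round grip 18 mm across, 12 to 78 mm from the pin, wider than the arm. Fingers can straddle it from above and hold it 50 mm from the pin; it pivots between them.
- hinge (a point): centre of the handle's hinge pin at the outer end of the crank arm, 80 mm from the crank's axis and 98 mm above the table, at the height of the folded handle's centre line. It goes round with the arm.
- hub (a point): point on the crank's vertical axis, 98 mm above the table, level with the hinge pin; it stays put. The arm points from here to the hinge. Axes: x runs level from the gearbox towards the board (the jaw's closing direction), z up. The similar crank with a black handle on a white reel is another machine.

How it is judged:
By the outcome, as a careful person would: the job done as asked, in the order asked, and still so for the second after the job is handed in, with the robot touching nothing.
It also fails if it takes over 42 s, if anything falls off the work surface, if the arm or the gripper's body presses on something with over 40 N, if the wrist force passes 120 N, or if a joint passes its speed limit or range.

## Working session

There is one attempt and no reset: what is moved stays moved. The work goes in short steps, Python scripts to look and compute and a shell command to move; the robot and the scene stay as the last step left them, time stands still between calls to the robot, and variables do not carry over. Pictures are saved under pics/ and viewed, about 8 in all and at most 12, crops included, and the job is handed in when it is done.

```bash
mkdir -p pics; cat > h.py <<'E'
from station import env, imaging, spotter
import numpy as np, cv2
from scipy.spatial.transform import Rotation as R
def ray(im,uv):
    K=im["K"];Rm=cv2.Rodrigues(np.array(im["rvec"],float))[0];t=np.array(im["tvec"],float).ravel()
    d=np.linalg.inv(K)@[uv[0],uv[1],1]
    return -Rm.T@t, Rm.T@d
def wray(im,uv):
    K=im["K"];Rm=cv2.Rodrigues(np.array(im["rvec"],float))[0];t=np.array(im["tvec"],float).ravel()
    a=np.array([(uv[0]-K[0,2])/K[0,0],(uv[1]-K[1,2])/K[1,1]]);r=np.linalg.norm(a)
    d=np.r_[a/r*np.sin(r),np.cos(r)]
    return -Rm.T@t, Rm.T@d
def atz(o,d,z): return o+d*(z-o[2])/d[2]
E
python3 - <<'E'
from h import *
ims=[]
for c in ["scene","side","wrist"]:
    im=imaging.get_image(c); ims.append(im["color"]); 
    for n in ["hub","hinge"]:
        for s in spotter.spot_point(c,n)[:3]:
            o,d=(wray if c=="wrist" else ray)(im,s["uv"])
            print(c,n,np.round(s["uv"],1),round(s["p"],2),np.round(atz(o,d,.098),4))
    if c!="wrist": print(c,"cam",np.round(o,3))
cv2.imwrite("pics/a.png",ims[0]);cv2.imwrite("pics/b.png",ims[1]);cv2.imwrite("pics/c.png",ims[2])
s=env.get_state();print(s)
E
```

```text
scene hinge [371.6 207.2] 0.71 [0.5127 0.1338 0.098 ]
scene cam [0.938 0.204 0.625]
side hub [315.  243.2] 0.74 [0.523  0.1329 0.098 ]
side hub [331.3 213.6] 0.71 [0.526 0.059 0.098]
side hinge [317.1 245.6] 0.91 [0.518  0.1364 0.098 ]
side hinge [331.2 210.6] 0.27 [0.529  0.0519 0.098 ]
side cam [0.332 0.543 0.532]
{'t': 0.45, 'qpos': array([-1.55929810e+00,  3.80668993e-01,  1.29753444e+00,  1.75603616e-05,
        1.46358006e+00, -2.15287021e-01]), 'joint_velocities': array([-0.00087553,  0.00122128, -0.0002495 ,  0.00061087,  0.00033562,
        0.00030611]), 'tau': array([-2.13920423e-03, -4.37452877e+01, -2.24562889e+01,  7.12996884e-02,
        3.18128988e-02, -2.56441439e-05]), 'tcp_pos': array([ 0.12367353, -0.53586116,  0.25766593]), 'eef_rot': array([-3.12123063e+00, -3.55446315e-01, -5.77709560e-05]), 'ft_force': array([-0.20022385, -0.16008596,  0.23252675]), 'ft_torque': array([ 0.00504873,  0.06242063, -0.01693422]), 'grip_width': 0.9999994909642942}
```

View pics/a.png

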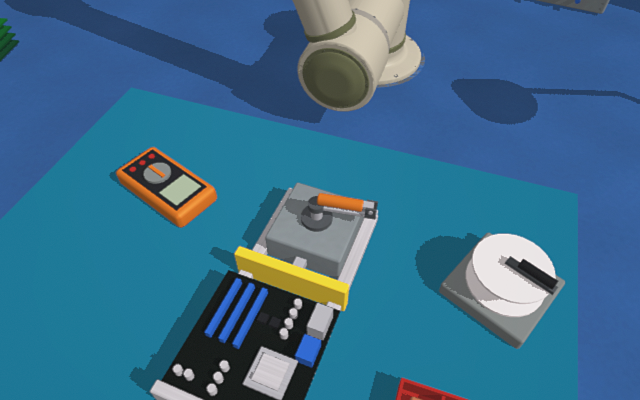

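View pics/b.png

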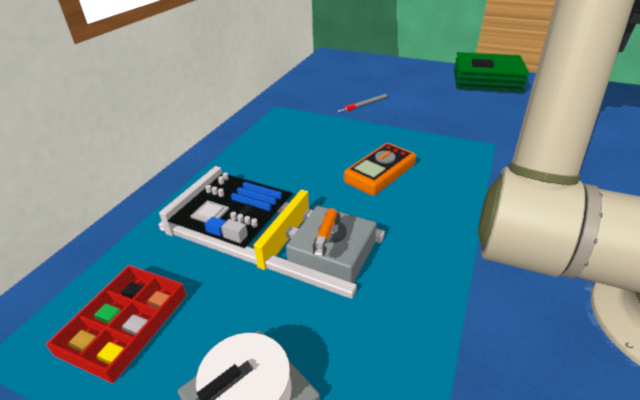

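Scene view: the orange handle lies from about (318,203) to the hinge at (371,207), with the hub at about (316,205). In the side view the hinge is at (317,246) and the hub at (331,213). This gives hub ≈ (0.526, 0.057), hinge ≈ (0.516, 0.135), about 80 mm apart as it should be. The board lies in +x, slightly towards -y. The decoy is the white reel. Next I move above the handle.

```bash
python3 -m jog '[[0.219,-0.215,0,0,0,0,0],[0.219,-0.215,0,0,0,0,0],[0.219,-0.215,0,0,0,0,0],[0.219,-0.215,0,0,0,0,0],[0.219,-0.215,0,0,0,0,0],[0.219,-0.215,0,0,0,0,0],[0.219,-0.215,0,0,0,0,0],[0.219,-0.215,0,0,0,0,0],[0.219,-0.215,0,0,0,0,0],[0.219,-0.215,0,0,0,0,0],[0.219,-0.215,0,0,0,0,0],[0.219,-0.215,0,0,0,0,0]]' 20
python3 -m jog '[[0,0,0,0,0,-0.0875,0],[0,0,0,0,0,-0.0875,0],[0,0,0,0,0,-0.0875,0],[0,0,0,0,0,-0.0875,0],[0,0,0,0,0,-0.0875,0],[0,0,0,0,0,-0.0875,0],[0,0,0,0,0,-0.0875,0],[0,0,0,0,0,-0.0875,0],[0,0,0,0,0,0,0]]'
cat >> h.py <<'E'
def look(name):
    st=env.get_state();Rt=R.from_rotvec(st["eef_rot"]).as_matrix()
    print("t",round(st["t"],2),"tcp",np.round(st["tcp_pos"],4),"x az",np.degrees(np.arctan2(Rt[1,0],Rt[0,0])).round(2),"z",Rt[:,2].round(3),"q",st["qpos"].round(2))
    for c in ["scene","side","wrist"]:
        im=imaging.get_image(c); cv2.imwrite(f"pics/{name}_{c}.png",im["color"])
        for n in ["hub","hinge"]:
            for s in spotter.spot_point(c,n)[:2]:
                o,d=(wray if c=="wrist" else ray)(im,s["uv"])
                print(c,n,np.round(s["uv"],1),round(s["p"],2),np.round(atz(o,d,.098),4))
        for s in spotter.cut_out(c,"fold")[:1]:
            v,u=np.nonzero(s["region"]); p=np.c_[u,v].astype(np.float32)
            vx,vy,x0,y0=cv2.fitLine(p,cv2.DIST_L2,0,.01,.01).ravel()
            k=(p-[x0,y0])@[vx,vy]
            e=[np.array([x0,y0])+np.array([vx,vy])*q for q in (k.min(),k.max())]
            print(c,"fold",round(s["p"],2),len(u),[ (np.round(q,1),np.round(atz(*(wray if c=="wrist" else ray)(im,q),.098),4)) for q in e])
E
python3 -c "from h import *; look('d')"
```

```text
t: 1.95
tcp_pos: [0.5206, 0.0871, 0.2579]
eef_rot: [3.121, 0.356, 0.001]
ft_force: [0.9, -0.9, -0.0]
grip_width: 0.999
t: 3.08
tcp_pos: [0.5198, 0.0851, 0.2577]
eef_rot: [-2.084, -2.351, 0.0]
ft_force: [0.9, 0.5, -0.6]
grip_width: 1.0
t 3.08 tcp [0.5198 0.0851 0.2577] x az 96.9 z [-0.  0. -1.] q [-0.06  0.34  1.36  0.    1.44 -0.18]
scene hub [315.4 198.8] 0.96 [0.5246 0.0527 0.098 ]
scene hinge [369.3 209.7] 0.94 [0.5182 0.1319 0.098 ]
scene fold 0.73 681 [(array([316.9, 198.9], dtype=float32), array([0.524 , 0.0548, 0.098 ])), (array([373.8, 206.3], dtype=float32), array([0.51  , 0.1363, 0.098 ]))]
side hub [331.9 210.5] 0.83 [0.5281 0.0512 0.098 ]
side hinge [318.1 245.8] 0.91 [0.5165 0.1362 0.098 ]
side fold 0.58 390 [(array([317.8, 246.9], dtype=float32), array([0.5159, 0.1386, 0.098 ])), (array([333.1, 208.4], dtype=float32), array([0.5282, 0.0455, 0.098 ]))]
wrist hub [319.7 214.4] 0.79 [0.527  0.0549 0.098 ]
wrist hinge [318.4 133.1] 0.73 [0.5159 0.1338 0.098 ]
wrist fold 0.76 1478 [(array([317.2, 131. ], dtype=float32), array([0.5146, 0.1357, 0.098 ])), (array([318.2, 215. ], dtype=float32), array([0.5256, 0.054 , 0.098 ]))]
```

View pics/d_wrist.png

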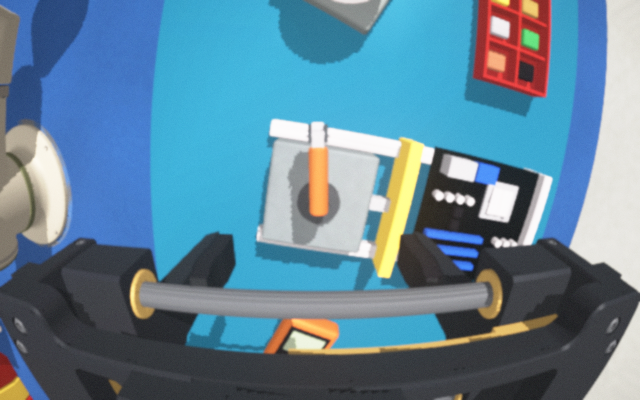

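The handle is centred under the gripper at column 318, rows 130–215. I descend with the fingers half open, to stay clear of the jaw, then close.

```bash
python3 -m jog '[[-0.005,0.015,0.1,0,0,0,0.5],[0,0,0.17,0,0,0,0.5],[0,0,0.2,0,0,0,0.5],[0,0,0.2,0,0,0,0.5],[0,0,0.11,0,0,0,0.5],[0,0,0,0,0,0,0.5]]' 15
python3 -m jog '[[0,0,0,0,0,0,1],[0,0,0,0,0,0,1],[0,0,0,0,0,0,1],[0,0,0,0,0,0,1],[0,0,0,0,0,0,1]]' 15
```

```text
t: 4.42
tcp_pos: [0.5223, 0.0844, 0.1006]
eef_rot: [-2.08, -2.351, 0.003]
ft_force: [0.2, 0.4, 0.9]
grip_width: 0.503
t: 5.05
tcp_pos: [0.5227, 0.0845, 0.1021]
eef_rot: [-2.082, -2.353, 0.0]
ft_force: [-2.2, 0.5, 4.9]
grip_width: 0.2
```

```bash
python3 -m jog '[[0.002,0,-0.02,0,0,0,1],[0.006,0,-0.03,0,0,0,1],[0.01,0,-0.03,0,0,0,1],[0.0145,0,-0.029,0,0,0,1],[0.018,0,-0.027,0,0,0,1],[0.0215,0,-0.0245,0,0,0,1]]'
python3 -m jog '[[0.0245,0,-0.0215,0,0,0,1],[0.027,0,-0.018,0,0,0,1],[0.029,0,-0.0145,0,0,0,1],[0.031,0,-0.0105,0,0,0,1],[0.032,0,-0.0065,0,0,0,1],[0.0325,0,-0.002,0,0,0,1],[0,0,0,0,0,0,1]]'
python3 -c "from h import *; look('e')"
```

```text
t: 5.8
tcp_pos: [0.5211, 0.0983, 0.1343]
eef_rot: [2.081, 2.352, -0.002]
ft_force: [-1.5, -5.2, -2.5]
grip_width: 0.2
t: 6.68
tcp_pos: [0.5173, 0.1337, 0.1495]
eef_rot: [2.08, 2.352, 0.001]
ft_force: [-2.2, -2.4, 5.1]
grip_width: 0.196
t 6.67 tcp [0.5173 0.1337 0.1495] x az 97.02 z [ 0.002 -0.001 -1.   ] q [ 0.03  0.46  1.51 -0.    1.17 -0.09]
scene hub [317.6 194.9] 0.95 [0.5166 0.0533 0.098 ]
scene hinge [371.5 207.7] 0.75 [0.5136 0.1339 0.098 ]
side hub [332.8 210.6] 0.73 [0.5266 0.0509 0.098 ]
side hinge [315.3 244.8] 0.83 [0.5212 0.1359 0.098 ]
side fold 0.76 421 [(array([316.9, 199. ], dtype=float32), array([0.5634, 0.0318, 0.098 ])), (array([317.5, 247. ], dtype=float32), array([0.5162, 0.1389, 0.098 ]))]
wrist hub [314.8 326.1] 0.72 [0.5261 0.054  0.098 ]
wrist hub [315.9 228.4] 0.58 [0.5173 0.133  0.098 ]
wrist hinge [312.7 232.2] 0.74 [0.5156 0.1301 0.098 ]
wrist fold 0.72 2547 [(array([315.4, 328. ], dtype=float32), array([0.5268, 0.0521, 0.098 ])), (array([315.9, 217. ], dtype=float32), array([0.5163, 0.1405, 0.098 ]))]
```

```bash
python3 -m jog '[[0.015,0,0,0,0,0,1],[0.01,0,0,0,0,0,1],[0,0,0,0,0,0,1]]'
python3 -c "
from h import *
a=[imaging.get_image(c)['color'] for c in ('scene','side')]
cv2.imwrite('pics/f.png',np.hstack([cv2.resize(a[0][110:300,270:430],(400,475)),cv2.resize(a[1][140:330,240:400],(400,475))]))"
```

```text
t: 7.65
tcp_pos: [0.5169, 0.1382, 0.1494]
eef_rot: [2.08, 2.351, 0.001]
ft_force: [-0.6, -4.8, 4.7]
grip_width: 0.197
```

View pics/f.png

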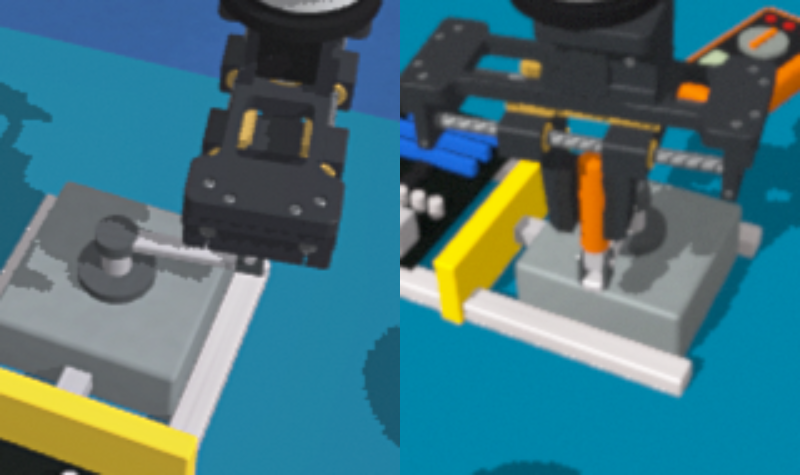

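Left crop (scene): the arm is bare, so the handle is off it. Right crop (side): the orange handle stands upright between the fingers. I push a bit more to confirm it is against its stop.

```bash
python3 -m jog '[[0.02,0,0,0,0,0,1],[0,0,0,0,0,0,1]]'
python3 -m jog '[[-0.02,0,0,0,0,0,1],[0,0,0,0,0,0,1]]'
```

```text
t: 8.0
tcp_pos: [0.5166, 0.1403, 0.1492]
eef_rot: [2.079, 2.349, -0.003]
ft_force: [1.2, -17.3, 3.6]
grip_width: 0.202
t: 8.25
tcp_pos: [0.5167, 0.139, 0.1493]
eef_rot: [2.082, 2.352, 0.004]
ft_force: [-0.8, 0.7, 5.8]
grip_width: 0.195
```

At the stop (17 N when pushed). Now I crank clockwise, turning the tool with the arm.

```bash
python3 -m jog '[[-0.0023,0.044,0,0,0,0.05,1],[-0.0023,0.044,0,0,0,0.05,1],[-0.0023,0.044,0,0,0,0.05,1],[-0.0023,0.044,0,0,0,0.05,1],[-0.0023,0.044,0,0,0,0.05,1],[-0.0023,0.044,0,0,0,0.05,1],[-0.0023,0.044,0,0,0,0.05,1],[-0.0023,0.044,0,0,0,0.05,1],[0,0,0,0,0,0,1]]' 25
python3 -c "
from h import *
s=env.get_state();v=s['tcp_pos'][:2]-[.5265,.0545];Rt=R.from_rotvec(s['eef_rot']).as_matrix()
print(np.hypot(*v),np.degrees(np.arctan2(v[1],v[0])),np.degrees(np.arctan2(Rt[1,0],Rt[0,0])),(Rt.T@s['ft_force']).round(1),s['qpos'].round(2))
a=[imaging.get_image(c)['color'] for c in ('scene','side')]
cv2.imwrite('pics/g.png',np.hstack([cv2.resize(a[0][110:300,270:430],(400,475)),cv2.resize(a[1][140:330,240:400],(400,475))]))"
```

```text
t: 9.38
tcp_pos: [0.583, 0.1184, 0.1494]
eef_rot: [2.858, 1.3, 0.005]
ft_force: [2.2, -1.3, 5.2]
grip_width: 0.193
0.08531376456123486 48.487168534135854 48.91720895051328 [ 0.4  2.5 -5.2] [0.   0.55 1.34 0.   1.25 0.72]
```

View pics/g.png

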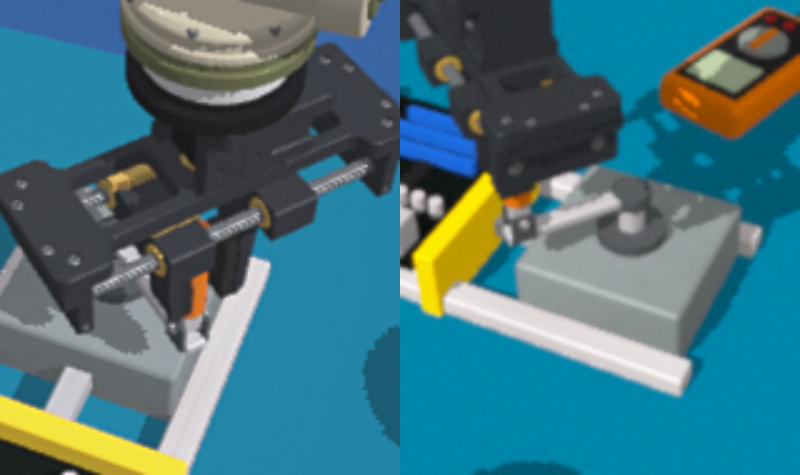

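Handle upright, arm and jaw following. I continue in smaller steps and watch for the stop.

```bash
for i in 1; do python3 -m jog '[[-0.0006,0.022,0,0,0,0.025,1],[-0.0006,0.022,0,0,0,0.025,1],[-0.0006,0.022,0,0,0,0.025,1],[0,0,0,0,0,0,1]]' ; done
python3 -m jog '[[-0.0006,0.022,0,0,0,0.025,1],[-0.0006,0.022,0,0,0,0.025,1],[0,0,0,0,0,0,1]]'
```

```text
t: 9.98
tcp_pos: [0.5901, 0.111, 0.1492]
eef_rot: [-2.949, -1.074, 0.0]
ft_force: [-6.7, 7.2, 9.1]
grip_width: 0.197
t: 10.35
tcp_pos: [0.5907, 0.1089, 0.1489]
eef_rot: [-2.989, -0.918, 0.013]
ft_force: [-26.2, 28.4, 18.9]
grip_width: 0.196
```

Tangential force rose to ~39 N, like a hard stop after ~57° (the allowed travel is 54–83°). I ease back and look at the jaw.

```bash
python3 -m jog '[[0,-0.022,0,0,0,-0.012,1],[0,0,0,0,0,0,1]]'
python3 -c "
from h import *
s=env.get_state();v=s['tcp_pos'][:2]-[.5265,.0545];Rt=R.from_rotvec(s['eef_rot']).as_matrix()
print(np.hypot(*v),np.degrees(np.arctan2(v[1],v[0])),np.degrees(np.arctan2(Rt[1,0],Rt[0,0])),(Rt.T@s['ft_force']).round(1))
a=[imaging.get_image(c)['color'] for c in ('scene','side')]
cv2.imwrite('pics/h.png',np.hstack([cv2.resize(a[0][200:340,210:370],(400,350),interpolation=2),cv2.resize(a[1][160:300,220:380],(400,350),interpolation=2)]))"
```

```text
t: 10.6
tcp_pos: [0.5903, 0.1099, 0.149]
eef_rot: [-2.984, -0.957, 0.008]
ft_force: [-16.7, 16.0, 14.6]
grip_width: 0.194
0.08445543497480275 40.969530884676104 35.57784599854099 [ -4.3 -22.9 -14.3]
```

View pics/h.png

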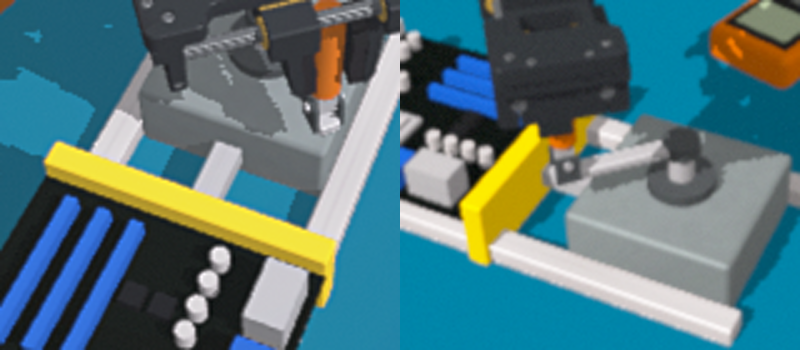

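Jaw is against the board's edge (scene crop, yellow bar over the black edge; side crop: the same). I align the tool with the arm and relieve most of the push, but keep a little closing bias for the folding.

```bash
cat > f.py <<'E'
from h import *
s=env.get_state();v=s['tcp_pos'][:2]-[.5265,.0545];Rt=R.from_rotvec(s['eef_rot']).as_matrix()
print(s['t'],'r',np.hypot(*v).round(4),'az',np.degrees(np.arctan2(v[1],v[0])).round(2),'xaz',np.degrees(np.arctan2(Rt[1,0],Rt[0,0])).round(2),'Ftool',(Rt.T@s['ft_force']).round(1))
E
python3 -m jog '[[0,-0.012,0,0,0,-0.04,1],[0,0,0,0,0,0,1]]' 15; python3 f.py
```

```text
t: 10.95
tcp_pos: [0.5903, 0.1109, 0.1491]
eef_rot: [-2.943, -1.082, 0.003]
ft_force: [-10.9, 12.7, 11.3]
grip_width: 0.198
10.95 r 0.0851 az 41.47 xaz 40.38 Ftool [ -0.1 -16.8 -11.2]
```

```bash
python3 -m jog '[[-0.04,-0.006,0.002,0,0,0,1],[-0.035,-0.004,0.0065,0,0,0,1],[-0.032,0,0.0105,0,0,0,1],[-0.03,0,0.0145,0,0,0,1],[-0.027,0,0.018,0,0,0,1],[-0.0245,0,0.0215,0,0,0,1],[0,0,0,0,0,0,1]]'; python3 f.py
```

```text
t: 11.82
tcp_pos: [0.5617, 0.0859, 0.1335]
eef_rot: [-2.948, -1.08, 0.001]
ft_force: [-1.1, 5.0, -1.0]
grip_width: 0.197
11.825 r 0.0471 az 41.74 xaz 40.26 Ftool [ 2.4 -4.6  1. ]
```

```bash
python3 -m jog '[[-0.0215,0,0.0245,0,0,0,1],[-0.018,0,0.027,0,0,0,1],[-0.0145,0,0.029,0,0,0,1],[-0.01,0,0.031,0,0,0,1],[-0.006,0,0.032,0,0,0,1],[-0.002,0,0.032,0,0,0,1],[0,0,0,0,0,0,1]]'; python3 f.py
```

```text
t: 12.7
tcp_pos: [0.5516, 0.0766, 0.1]
eef_rot: [-2.949, -1.081, -0.003]
ft_force: [-2.0, 6.5, 10.7]
grip_width: 0.197
12.7 r 0.0335 az 41.35 xaz 40.27 Ftool [  2.7  -6.3 -10.7]
```

```bash
python3 -m jog '[[0,0,0.018,0,0,0,1],[0,0,0,0,0,0,1]]'; python3 f.py
python3 -m jog '[[0,0,-0.018,0,0,0,1],[0,0,0,0,0,0,0.4],[0,0,0,0,0,0,0.4],[0,0,0,0,0,0,0.4],[0,0,-0.1,0,0,0,0.4],[0,0,-0.2,0,0,0,0.4],[0,0,-0.2,0,0,0,0.4],[0,0,-0.2,0,0,0,0.4],[0,0,0,0,0,0,0.4]]'
python3 -c "
from h import *; look('k')
a=[cv2.imread(f'pics/k_{c}.png') for c in ('side','wrist')]
cv2.imwrite('pics/k.png',np.hstack([cv2.resize(a[0][150:290,220:380],(400,350),interpolation=2),cv2.resize(a[1][90:300,220:460],(400,350),interpolation=2)]))"
```

```text
t: 12.95
tcp_pos: [0.5516, 0.0766, 0.0964]
eef_rot: [-2.949, -1.082, -0.003]
ft_force: [-2.7, 6.6, 10.3]
grip_width: 0.19
12.95 r 0.0334 az 41.34 xaz 40.28 Ftool [  2.2  -6.8 -10.3]
t: 14.08
tcp_pos: [0.5522, 0.0755, 0.2415]
eef_rot: [2.948, 1.079, 0.008]
ft_force: [1.0, -0.5, -0.5]
grip_width: 0.599
t 14.07 tcp [0.5522 0.0755 0.2415] x az 40.23 z [ 0.006 -0.001 -1.   ] q [-0.08  0.4   1.31 -0.    1.42  0.79]
scene hub [318.4 198.1] 0.86 [0.5219 0.0564 0.098 ]
scene hinge [338.3 244.6] 0.81 [0.5898 0.1086 0.098 ]
scene fold 0.86 594 [(array([315.5, 196.3], dtype=float32), array([0.52  , 0.0513, 0.098 ])), (array([341.6, 243.2], dtype=float32), array([0.5862, 0.1121, 0.098 ]))]
side hub [334.4 213.6] 0.97 [0.5213 0.0571 0.098 ]
side hinge [283.9 221. ] 0.9 [0.5899 0.1046 0.098 ]
wrist hub [318.1 225.3] 0.74 [0.5252 0.052  0.098 ]
wrist hinge [311.7 138.4] 0.78 [0.583  0.1083 0.098 ]
wrist fold 0.89 1636 [(array([313.4, 134.8], dtype=float32), array([0.5863, 0.1092, 0.098 ])), (array([316.7, 225.1], dtype=float32), array([0.5245, 0.0532, 0.098 ]))]
```

View pics/k.png

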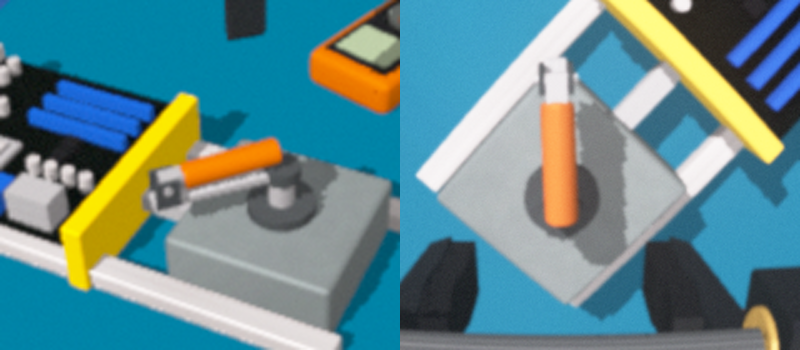

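Wrist crop: handle lies over the arm and the gripper is clear. Side crop: the handle tip may be a few mm high, so I press it down with closed fingertips.

```bash
python3 -m jog '[[-0.04,0,0.1,0,0,0,1],[0,0,0.15,0,0,0,1],[0,0,0.15,0,0,0,1],[0,0,0.1,0,0,0,1],[0,0,0.04,0,0,0,1],[0,0,0,0,0,0,1]]'; python3 f.py
python3 -m jog '[[0,0,0.015,0,0,0,1],[0,0,0,0,0,0,1]]'
```

```text
t: 15.42
tcp_pos: [0.5453, 0.0705, 0.1308]
eef_rot: [-2.95, -1.081, 0.0]
ft_force: [0.6, 0.0, 0.3]
grip_width: 0.006
15.425 r 0.0247 az 40.35 xaz 40.24 Ftool [ 0.4  0.3 -0.3]
t: 15.68
tcp_pos: [0.5455, 0.0705, 0.1282]
eef_rot: [2.949, 1.08, 0.002]
ft_force: [-0.5, 0.4, 0.0]
grip_width: 0.006
```

```bash
python3 -m jog '[[0,0,0.01,0,0,0,1],[0,0,0,0,0,0,1]]'
python3 -m jog '[[0,0,0.01,0,0,0,1],[0,0,0,0,0,0,1]]'
```

```text
t: 15.92
tcp_pos: [0.5454, 0.0704, 0.1262]
eef_rot: [2.949, 1.08, 0.001]
ft_force: [-0.7, -1.4, 4.0]
grip_width: 0.004
t: 16.18
tcp_pos: [0.5455, 0.0704, 0.1256]
eef_rot: [2.949, 1.08, 0.003]
ft_force: [-5.4, -0.6, 16.0]
grip_width: 0.002
```

The tip is flat: contact came at fingertip height 107 mm, exactly the top of the folded grip, and it was stiff. As a final check on the crank, I nudge the folded handle clockwise from the side with closed fingers.

```bash
python3 -m jog '[[0,0,-0.12,0,0,0,1],[0.0625,-0.09,0,0,0,0,1],[0.0625,-0.09,0,0,0,0,1],[0,0,0.08,0,0,0,1],[0,0,0.08,0,0,0,1],[0,0,0,0,0,0,1]]'
python3 -m jog '[[0,0.02,0,0,0,0,1],[0,0.02,0,0,0,0,1],[0,0,0,0,0,0,1]]'
python3 f.py
```

```text
t: 16.92
tcp_pos: [0.5405, 0.1142, 0.1148]
eef_rot: [-2.949, -1.08, 0.004]
ft_force: [0.5, 0.5, -0.7]
grip_width: 0.004
t: 17.3
tcp_pos: [0.5466, 0.1077, 0.1161]
eef_rot: [2.95, 1.08, 0.001]
ft_force: [0.2, 0.0, -0.7]
grip_width: 0.008
17.3 r 0.0568 az 69.27 xaz 40.21 Ftool [0.2 0.1 0.7]
```

```bash
for k in 1; do python3 -m jog '[[0,0.02,0,0,0,0,1],[0,0,0,0,0,0,1]]'; python3 -m jog '[[0,0.01,0,0,0,0,1],[0,0,0,0,0,0,1]]'; python3 -m jog '[[0,0.01,0,0,0,0,1],[0,0,0,0,0,0,1]]'; done; python3 f.py
```

```text
t: 17.55
tcp_pos: [0.5489, 0.1049, 0.1158]
eef_rot: [-2.95, -1.08, -0.0]
ft_force: [-0.0, 0.2, -0.1]
grip_width: 0.004
t: 17.8
tcp_pos: [0.5493, 0.1044, 0.1157]
eef_rot: [-2.948, -1.08, 0.002]
ft_force: [-4.8, 5.2, 3.0]
grip_width: 0.007
t: 18.05
tcp_pos: [0.5495, 0.104, 0.1157]
eef_rot: [-2.945, -1.08, 0.004]
ft_force: [-8.5, 12.7, 5.3]
grip_width: 0.007
18.05 r 0.0546 az 65.07 xaz 40.28 Ftool [  1.7 -15.2  -5.2]
```

The force climbs to 15 N with barely any motion, so the crank is at its stop. I retreat and look once more.

```bash
python3 -m jog '[[0,-0.06,0,0,0,0,1],[0,-0.04,0,0,0,0,1],[0,0,-0.2,0,0,0,1],[0,0,-0.25,0,0,0,1],[0,0,-0.25,0,0,0,1],[0,0,0,0,0,0,1]]'
python3 -c "
from h import *
a=[imaging.get_image(c)['color'] for c in ('side','scene')]
cv2.imwrite('pics/m.png',np.hstack([cv2.resize(a[0][150:290,220:380],(400,350),interpolation=2),cv2.resize(a[1][180:320,240:400],(400,350),interpolation=2)]))"
```

```text
t: 18.8
tcp_pos: [0.5395, 0.1172, 0.2594]
eef_rot: [2.947, 1.08, 0.012]
ft_force: [0.6, -0.1, -1.4]
grip_width: 0.005
```

View pics/m.png

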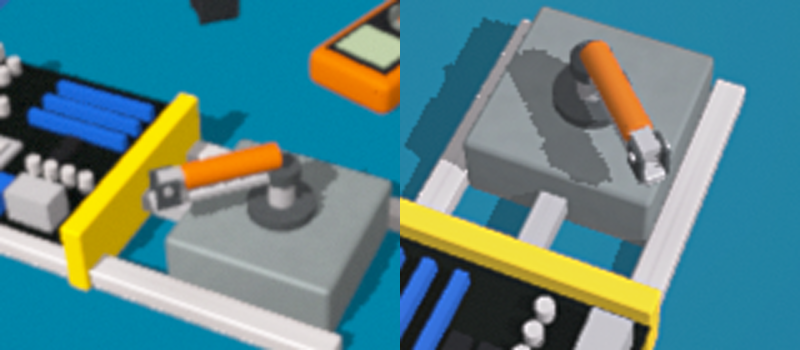

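The handle is flat along the arm, now parallel to it and lower than before the press. The jaw is on the board's edge and the gripper is clear.

```bash
python3 -c "from h import *; print(env.job_done())"
```

```text
the job is handed in; nothing more can be done
None
```

The job is handed in at about 19 s of the 42 s allowed. I swung the orange handle up to its stop and cranked the arm about 57° clockwise until it hit its hard stop. Then I folded the handle back flat on the arm, let go and moved the gripper clear.

- **Handle upright:** it met its stop with 17 N when pushed further. It stood upright in the side view before I cranked.
- **Crank at its stop:** the turning force rose to about 39 N at the end of the travel. After the fold, a sideways nudge on the handle built to 15 N with about 1 mm of movement. In the pictures the yellow jaw is against the board's edge; I did not measure the gap.
- **Handle flat:** after I let go, the handle's tip looked slightly high in the side view. I pressed it down with closed fingertips, and it met firm resistance at 107 mm, the height of the folded grip's top. The last picture shows it lying along the arm with the gripper clear.

The measurements of the arm's final direction disagreed by a few degrees (about 37° to 44° between cameras). I relied on the contact checks for the clamped position.

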